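# Index the microscope specimen shuttle to the green objective

### The arm

A 6-joint arm with a two-finger parallel gripper is mounted at the origin on the work surface. World frame = base frame: x ahead of the robot, y to its left, z up, the work surface at z = 0. Lengths are in m, angles in rad, forces in N, time in s.
With the tool pointing down it reaches from about 0.375 to 0.925 m from the base axis. Payload 5.7 kg.
Tool frame: the origin (TCP) lies at the very end of the fingers, on their centre line; the grasp point (between the pads) lies 19 mm behind it (r.tcp_to_grasp is the distance from the TCP to the grasp point, in m); z points along the fingers, y is the direction in which the jaws open and shut (so a half turn about z gives the same grasp; the last joint's range is limited). The gripper opens to 88 mm and grips with 3 to 60 N. Pads are 20 mm wide; open, the fingers measure 115 mm over their backs; the gripper's body (75 mm by 178 mm) begins 61 mm behind the grasp point.
Start: joints at [-1.256, 0.359, 1.51, -0, 1.272, -0.115], TCP at [0.25, -0.545, 0.223] pointing down, gripper open.
Joint ranges: [-2.97, 2.97], [-1.01, 2.36], [0.21, 2.38], [-0.96, 4.11], [0.2, 2.71], [-2.98, 2.98]. Speed limits (rad/s): [2.39, 2.39, 3.14, 3.14, 3.14, 3.14].

### API

Orientations are given as a rotation vector (axis times angle).
In Python, from bench import telemetry, snapshot, calibration, ticket, r gives the robot as it stands.
- The arm moves only by the tool arm_command, never from a script. Its argument "plan" is a list that holds one entry, the list of rows, each a list of 5 numbers: the finger opening in mm, from 0 to 87.8, then the shift along the world's x, y, z in units of 30 mm (1.0 is 30 mm), then the turn about the world's z in units of 5 degrees (1.0 is 5 degrees). A call has 1 to 20 rows; each row shifts and turns the commanded pose from where the row before left it; what a row does not reach is not made up. A row lasts 1/8 s, in which the tool goes at most 62.5 mm and 10.7 degrees, less where a joint would pass 70% of its speed; a pose out of reach is approached as far as the arm can. A call is refused whole if a number of a shift passes 1 or a number of a turn 1, either way. A call with a gripper value outside its range is refused whole. The fingers move at their own pace and stop on an object; the grip force is fixed at half the most. Time passes only in rows, so rows that do not move let the fingers close. It gives the time, the measured TCP pose, the force and the opening at its end, in the units of the state.
- telemetry.state(): the state, without advancing time (a new reading comes with each control period).
- snapshot(name): name is "side" or "top" or "wrist"; returns the picture (420x560x3 uint8, red, green, blue); there is no depth.
- calibration(name): a dict with "fov_y" (degrees; the focal length in pixels is half the picture's height over the tangent of half this angle, whatever the lens; pixels are square), "cx", "cy" (the principal point, pixels), "extrinsics" (4x4, takes a point from world to camera coordinates). Camera axes: x right, y down, z forward; pixel columns grow to the right and rows downward; lengths in m; the calibration is good to about 2 mm. A picture is of the moment at which its call begins: read the wrist's pose just before it. calibration takes no time and is no camera call; for the wrist camera it gives the pose at the moment of the call.
- ticket.hand_in(): hands the job in, once; it reports no verdict.
The state is a dict: "time_s": time; "joint_positions": joint angles; "qvel": joint speeds; "effort": joint torques, N m; "ee_pos": TCP position; "ee_rot": TCP orientation; "contact_force": force on the tool from outside, world axes, zero at the start; "moment": the same for the moment, N m; "grip_width": finger opening in m.
Only numpy, scipy, OpenCV 4.12 (cv2) and the standard library are available. Lean on these libraries where they do the work, as an engineer would, in place of code of your own. Each camera call takes 0.05 s, during which the arm holds its last target. There are 200 camera calls.

### The job

Pull up the red sprung index knob on the shuttle, twist it into its yellow rest notch and let go so that it stays up, then slide the carriage by its blue tab until its window is over the green objective. Twist the knob back so that the pin drops fully into the hole there, and, having let go of the knob, tug the blue tab back toward the loading end with about 10 N, holding for about half a second, to check that the carriage is locked. Leave the carriage locked and both handles free, and do not disturb the other things on the bench.

Things in the scene. Friction and masses are not known exactly. Their poses are not given: they have to be found in the camera images.
- shuttle: Fixed white base, 210 x 340 x 14 mm, two rails along its y. Origin on the underside (base spans x -95..115, y -170..170 mm), z up; +y is the way the carriage slides from its loading end. A white bracket (x 38..110, |y| < 28, 60 mm high) holds the vertical plunger at x 62, y 0, in an aluminium cam collar 40 mm across, top 80 mm high, its rest notches floored yellow.
- knob_grip (a point): Centre of the red knob on top of the plunger, on its axis: a bar 12 mm thick (its own x), 38 mm long (its own y), 22 mm high. 109 mm above the table with the pin down, 121 mm when parked. Its length lies along the shuttle's y at twist 0. Nothing within 60 mm of it stands higher than the 80 mm collar below it.
- plunger_lift (a joint): Plunger height in m: 0 = pin fully down in a hole; 0.008 = pin resting on the index bar between holes; 0.012 = parked in the rest notch, pin clear of the bar; above 0.0145 its cross pin clears the collar and it can be twisted; end stop 0.022. A spring pulls it down with 6 N at 0, 9 N at 0.02, plus 1.3 N weight.
- plunger_twist (a joint): Twist of the knob in rad, counter-clockwise from above. 0 = cross pin in the deep slot, the only place where the plunger goes fully down (end stop -0.1). Rest notch: 0.97 to 1.2 (centre 1.08, end stop 1.2), 2.5 mm deep: lift, twist, lower into it. Between 0.09 and 0.96 it turns only when lifted above 0.0145.
- carriage (a joint): Carriage travel along the shuttle's +y in m. Pin holes at 0 (loading end, the start), 0.060 and 0.120; end stops -0.004 and 0.126. Sliding friction 2 N. The round-ended 8 mm pin enters a 10.5 mm wide hole (1.2 mm play each way) and draws the carriage in from about 3 mm off. With the pin in a hole it cannot slide.
- window_center (a point): Centre of the carriage's 48 x 40 mm window (specimen glass over it), on the carriage's top face, 36 mm above the table. Black carriage plate 130 x 90 x 10 mm; at its far side an aluminium index bar 24 x 170 mm with three holes 60 mm apart runs under the plunger. Axes as the shuttle's.
- tab_grip (a point): Grip point of the blue tab, an upright block 16 mm (x) by 12 mm (y), standing clear from 49 to 98 mm above the table; this point is 82 mm up, in line with the window in y and 48 mm in front of it (-x). Axes as the shuttle's.
- tab_pull (a joint): Deflection of the blue tab on the carriage in m, 0 at rest, growing as it is pulled toward the loading end (the shuttle's -y), negative the other way. A centring spring of 0.8 N per mm: 0.0125 is a 10 N tug, 0.020 is 16 N. End stops at +-0.024.
- objective_green: Low round objective, 40 mm across and 9 mm high, with a green body, fixed on the base between the rails, below one of the two viewing stations: on the shuttle's x = -20 mm at y = 0 (carriage travel 0.060) or y = +60 mm (carriage travel 0.120). Origin at the centre of its underside.
- objective_grey: The same with a grey body, below the other viewing station. Not wanted now.
- lens_cap: Bystander, to be left alone: black lens cap, 30 mm across, 12 mm high, lying on the shuttle's base behind the index bar. Origin under its centre.
- oil_bottle: Bystander, to be left alone: small amber bottle, 22 mm across, 50 mm high, standing on the shuttle's base behind the index bar. Origin under its centre.
- tube_rack: Bystander, to be left alone: red tube rack, 80 x 120 x 45 mm. Origin under its centre.
- tip_box: Bystander, to be left alone: orange pipette-tip box, 80 x 120 x 62 mm. Origin under its centre.
- media_bottle: Bystander, to be left alone: glass bottle with orange cap, 70 mm across, 140 mm high. Origin under its centre.
- dish_stack: Bystander, to be left alone: stack of three petri dishes, 58 mm across, 36 mm high. Origin under its centre.
- pipette: Bystander, to be left alone: pipette lying on the table, 245 mm long. Origin under its centre.

How it is judged:
By the outcome, as a careful person would: the job done as asked, in the order asked, and still so for the second after the job is handed in, with the robot touching nothing.
It also fails if it takes over 72 s, if anything falls off the work surface, if the arm or the gripper's body presses on something with over 40 N, if the wrist force passes 120 N, or if a joint passes its speed limit or range.

## Working session

There is one attempt and no reset: what is moved stays moved. The work goes in short steps, Python scripts to look and compute and a tool call to move; the robot and the scene stay as the last step left them, time stands still between calls to the robot, and variables do not carry over. Pictures are saved under pics/ and viewed, about 8 in all and at most 12, crops included, and the job is handed in when it is done.

Besides the shell and the picture viewer there is one more tool, called after "Emit:" by a JSON object that holds its "name" and its "arguments", one argument or row to a line. arm_command: Moves the arm, as the interface text tells. Its arguments: {"type":"object","properties":{"plan":{"type":"array"}},"required":["plan"]}

```bash
ls; mkdir -p pics; python3 - <<'E'
from bench import telemetry, snapshot, calibration, ticket, r
import cv2, numpy as np
a=snapshot("side"); b=snapshot("top")
for n,i in(("side",a),("top",b)):
    cv2.imwrite(f"pics/{n}0.png",i[:,:,::-1])
    c=calibration(n); print(n,c["fov_y"],c["cx"],c["cy"],np.round(c["extrinsics"],3).tolist(), [k for k in c])
print(telemetry.state())
E
```

```text
pics
side 57.765915279057516 276.16869715748425 217.65566783435233 [[-0.817, -0.577, -0.016, 0.505], [-0.267, 0.402, -0.876, 0.233], [0.512, -0.711, -0.483, 0.928], [0.0, 0.0, 0.0, 1.0]] ['fov_y', 'cx', 'cy', 'extrinsics']
top 50.01705060476198 282.61377366655506 208.71536303619436 [[-0.026, -1.0, -0.011, 0.016], [-0.993, 0.027, -0.114, 0.645], [0.114, 0.008, -0.993, 1.283], [0.0, 0.0, 0.0, 1.0]] ['fov_y', 'cx', 'cy', 'extrinsics']
{'time_s': 0.1, 'joint_positions': array([-1.25609416e+00,  3.59419597e-01,  1.51134994e+00, -4.96238977e-06,
        1.27247266e+00, -1.15118670e-01]), 'qvel': array([-0.00063289, -0.00078635, -0.00162343, -0.00074439, -0.00010355,
        0.00092658]), 'effort': array([ 1.27762742e-03, -5.16355777e+01, -2.71406186e+01,  6.77166134e-02,
        2.75719282e-02, -2.66227624e-05]), 'ee_pos': array([ 0.24980956, -0.54482956,  0.22189181]), 'ee_rot': array([-3.06771827e+00, -6.69628072e-01,  2.65415269e-04]), 'contact_force': array([-0.51347354,  0.83506701, -0.51106936]), 'moment': array([-0.04854346, -0.00287436,  0.03463256]), 'grip_width': 0.08808120916789279}
```

View pics/side0.png

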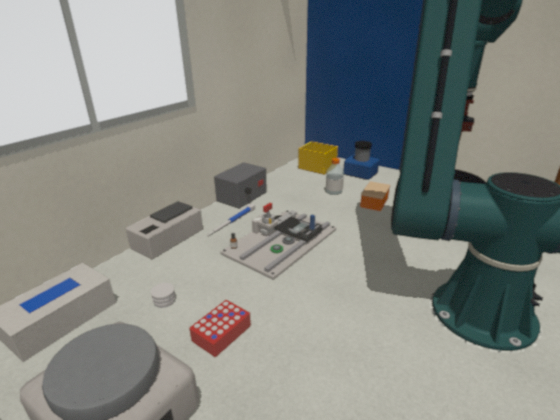

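View pics/top0.png

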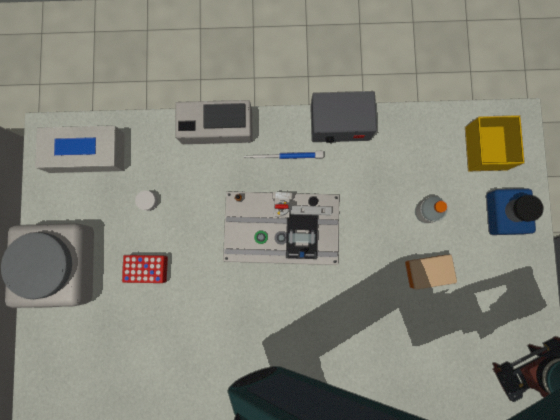

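The top view shows the shuttle at cols 224–340, rows 192–263. Its +y points left in the image, with the red knob at (281,207), the blue tab at (302,253), the green objective at (261,237) and the grey one at (281,238). Green is therefore at the far station, travel 0.120.

```bash
cat > h.py <<'E'
from bench import telemetry, snapshot, calibration, ticket, r
import cv2, numpy as np
def ray(c,u,v,z):
    f=210/np.tan(np.radians(c["fov_y"])/2); E=np.array(c["extrinsics"]); R,t=E[:3,:3],E[:3,3]
    o=-R.T@t; d=R.T@np.array([(u-c["cx"])/f,(v-c["cy"])/f,1]); return o+d*(z-o[2])/d[2]
def px(c,p):
    f=210/np.tan(np.radians(c["fov_y"])/2); E=np.array(c["extrinsics"]); q=E[:3,:3]@p+E[:3,3]
    return c["cx"]+f*q[0]/q[2],c["cy"]+f*q[1]/q[2]
def blobs(im,lo,hi,roi,amin=3):
    x0,y0,x1,y1=roi; h=cv2.cvtColor(im,cv2.COLOR_RGB2HSV)[y0:y1,x0:x1]
    m=cv2.inRange(h,lo,hi)
    if lo[0]==0: m|=cv2.inRange(h,(174,lo[1],lo[2]),(180,255,255))
    n,l,s,c=cv2.connectedComponentsWithStats(m)
    return [(s[i,4],*(c[i]+[x0,y0]).round(1),s[i,:4].tolist(),l==i) for i in np.argsort(-s[:,4]) if i and s[i,4]>=amin]
RED=((0,130,70),(6,255,255)); BLUE=((105,120,50),(125,255,255)); GREEN=((50,100,50),(85,255,255))
def tool():
    s=telemetry.state(); R=cv2.Rodrigues(np.array(s["ee_rot"]))[0]
    return s,np.degrees(np.arctan2(R[1,1],R[0,1]))
E
python3 - <<'E'
from h import *
im=cv2.imread("pics/top0.png")[:,:,::-1].copy(); c=calibration("top")
for n,k,z in(("red",RED,.115),("blue",BLUE,.09),("green",GREEN,.02)):
    for b in blobs(im,*k,(220,185,345,268))[:3]: print(n,b[:4],ray(c,b[1],b[2],z).round(4))
for u,v in((224,192),(340,194),(339,263),(224,261)): print(ray(c,u,v,.014).round(3))
print("toolyaw(y axis)",tool()[1]); cw=calibration("wrist"); E=np.array(cw["extrinsics"]); print("cam",-E[:3,:3].T@E[:3,3],E[2,:3],cw["fov_y"])
E
```

```text
red (np.int32(58), np.float64(281.3), np.float64(206.1), [55, 19, 14, 5]) [0.6435 0.0015 0.115 ]
blue (np.int32(21), np.float64(301.5), np.float64(253.9), [80, 66, 4, 6]) [ 0.5112 -0.0509  0.09  ]
green (np.int32(65), np.float64(260.6), np.float64(236.9), [35, 46, 12, 13]) [0.5653 0.0659 0.02  ]
[0.703 0.173 0.014]
[ 0.687 -0.174  0.014]
[ 0.483 -0.163  0.014]
[0.497 0.176 0.014]
toolyaw(y axis) -65.37298757677317
cam [ 0.3220286  -0.51395806  0.38491429] [-0.26050323 -0.11830244 -0.95819758] 66.8324216856284
```

Emit:
{"name": "arm_command", "arguments": {
  "plan": [
    [[87, 0.6, 0.91, 0.1, 0.63], [87, 0.6, 0.91, 0.1, 0.63], [87, 0.6, 0.91, 0.1, 0.63], [87, 0.6, 0.91, 0.1, 0.63], [87, 0.6, 0.91, 0.1, 0.63], [87, 0.6, 0.91, 0.1, 0.63], [87, 0.6, 0.91, 0.1, 0.63], [87, 0.6, 0.91, 0.1, 0.63], [87, 0.6, 0.91, 0.1, 0.63], [87, 0.6, 0.91, 0.1, 0.63], [87, 0.6, 0.91, 0.1, 0.63], [87, 0.6, 0.91, 0.1, 0.63], [87, 0.6, 0.91, 0.1, 0.63], [87, 0.6, 0.91, 0.1, 0.63], [87, 0.6, 0.91, 0.1, 0.63], [87, 0.6, 0.91, 0.1, 0.63], [87, 0.6, 0.91, 0.1, 0.63], [87, 0.6, 0.91, 0.1, 0.63], [87, 0.6, 0.91, 0.1, 0.63], [87, 0.6, 0.91, 0.1, 0.63]]
  ]
}}

```text
time_s: 2.6
ee_pos: [0.6102, 0.0016, 0.2822]
ee_rot: [-2.264, -2.176, 0.001]
contact_force: [0.1, 0.2, -0.3]
grip_width: 0.0872
```

```bash
python3 - <<'E'
from h import *
s,y=tool(); print(s["time_s"],s["ee_pos"],y)
c=calibration("wrist"); im=snapshot("wrist"); cv2.imwrite("pics/w1.png",im[:,:,::-1])
for n,k,z in(("red",RED,.12),("blue",BLUE,.098),("green",GREEN,.023)):
    for b in blobs(im,*k,(0,0,560,420),60)[:3]: print(n,b[:4],ray(c,b[1],b[2],z).round(4))
E
```

```text
2.6 [0.61017392 0.00159418 0.2822434 ] -2.268551341697739
red (np.int32(405), np.float64(314.1), np.float64(186.7), [308, 169, 13, 37]) [0.646  0.0072 0.12  ]
blue (np.int32(955), np.float64(425.7), np.float64(201.3), [417, 165, 19, 75]) [ 0.7736 -0.0192  0.098 ]
blue (np.int32(218), np.float64(201.7), np.float64(227.7), [194, 218, 18, 20]) [ 0.5179 -0.0411  0.098 ]
green (np.int32(391), np.float64(245.8), np.float64(125.5), [231, 111, 30, 31]) [0.5687 0.0692 0.023 ]
```

View pics/w1.png

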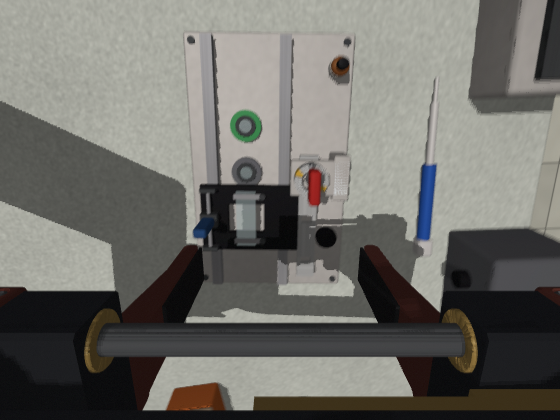

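The wrist view shows the base corners near (187,35), (353,34), (340,284) and (204,283). It also shows green at (246,126), grey at (247,171), the red knob at (314,187) and the tab top at (203,228). I'll fit the base pose from the corners and then refine the knob from close up.

```bash
python3 - <<'E'
from h import *
c=calibration("wrist"); im=cv2.imread("pics/w1.png")[:,:,::-1].copy()
# corner local order: (-x,+y),(+x,+y),(+x,-y),(-x,-y)
L=np.array([[-95,170],[115,170],[115,-170],[-95,-170],[-20,60]])/1000
P=np.array([ray(c,u,v,z)[:2] for u,v,z in((186,34.5,.014),(354,34,.014),(340,284,.014),(204,283,.014),(245.8,125.5,.023))])
M,_=cv2.estimateAffinePartial2D(L,P,ransacReprojThreshold=.02)
w=P.mean(0)-L.mean(0)
A=L-L.mean(0);B=P-P.mean(0); th=np.arctan2((A[:,0]*B[:,1]-A[:,1]*B[:,0]).sum(),(A*B).sum())
R=np.array([[np.cos(th),-np.sin(th)],[np.sin(th),np.cos(th)]]); t=P.mean(0)-R@L.mean(0)
print("yaw",np.degrees(th),"origin",t,"resid",((L@R.T+t-P)*1e3).round(1).tolist())
print("knob",R@[.062,0]+t,"tab",R@[-.068,-.060]+t, "affine",M)
cv2.imwrite("pics/w1c.png",cv2.resize(im[20:300,170:370,::-1],None,fx=2.1,fy=2.1,interpolation=cv2.INTER_CUBIC))
b=blobs(im,*RED,(300,160,330,215),60)[0]; m=b[4].astype(np.uint8); print(cv2.minAreaRect(cv2.findContours(m,0,1)[0][0]))
for p in(R@[.062,0]+t,): print("px knob top",px(c,np.r_[p,.120]),px(c,np.r_[p,.098]))
q=R@[-.068,-.060]+t; print("px tab top",px(c,np.r_[q,.098]))
E
```

```text
yaw -2.04548397876532 origin [0.59060083 0.01042066] resid [[-3.2, 1.8], [2.7, 0.9], [1.5, 0.4], [-2.4, -1.1], [1.4, -1.9]]
knob [0.65256132 0.00820771] tab [ 0.52050259 -0.04711399] affine [[ 0.99036641  0.0353716   0.59064067]
 [-0.0353716   0.99036641  0.01052733]]
((14.0, 27.0), (36.0, 12.0), 90.0)
px knob top (np.float64(317.75393291426303), np.float64(189.03798349389962)) (np.float64(315.5162668987627), np.float64(184.77631767875573))
px tab top (np.float64(202.28536761087167), np.float64(235.34063746291582))
```

View pics/w1c.png

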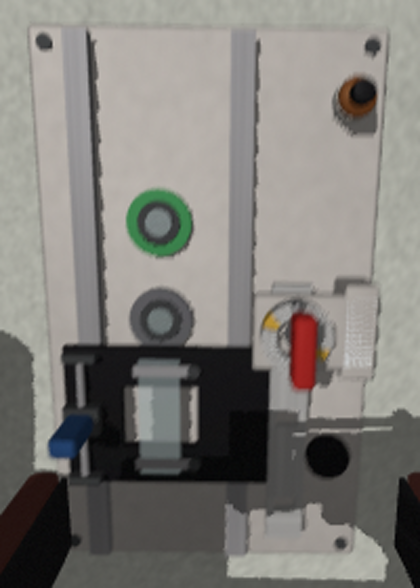

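The picture confirms the layout. There seems to be a few mm of lens or pick error, so I'll look again with the knob near the optical axis.

Emit:
{"name": "arm_command", "arguments": {
  "plan": [
    [[87, 0.4, 0, -0.7, 0], [87, 0.4, 0, -0.7, 0], [87, 0.4, 0, -0.7, 0], [87, 0, 0, 0, 0], [87, 0, 0, 0, 0]]
  ]
}}

```text
time_s: 3.28
ee_pos: [0.6459, 0.0002, 0.2194]
ee_rot: [-2.267, -2.174, 0.001]
contact_force: [0.1, 0.2, 0.6]
grip_width: 0.087
```

```bash
python3 - <<'E'
from h import *
s,y=tool(); print(s["time_s"],s["ee_pos"],y,np.round(s["contact_force"],2))
c=calibration("wrist"); im=snapshot("wrist"); cv2.imwrite("pics/w2.png",im[:,:,::-1])
for n,k,z in(("red",RED,.12),("blue",BLUE,.098),("green",GREEN,.023)):
    for b in blobs(im,*k,(0,0,400,420),60)[:2]: print(n,b[:4],ray(c,b[1],b[2],z).round(4))
cv2.imwrite("pics/w2c.png",cv2.resize(im[130:280,150:370,::-1],None,fx=3.5,fy=3.5,interpolation=cv2.INTER_CUBIC))
E
```

```text
3.275 [6.45862803e-01 2.11147954e-04 2.19401633e-01] -2.4080203604581123 [0.13 0.25 0.57]
red (np.int32(617), np.float64(279.4), np.float64(203.6), [273, 181, 14, 46]) [0.6459 0.0059 0.12  ]
blue (np.int32(368), np.float64(150.8), np.float64(249.6), [139, 236, 29, 27]) [ 0.5193 -0.041   0.098 ]
green (np.int32(600), np.float64(206.6), np.float64(128.2), [188, 110, 37, 37]) [0.5684 0.0682 0.023 ]
```

View pics/w2c.png

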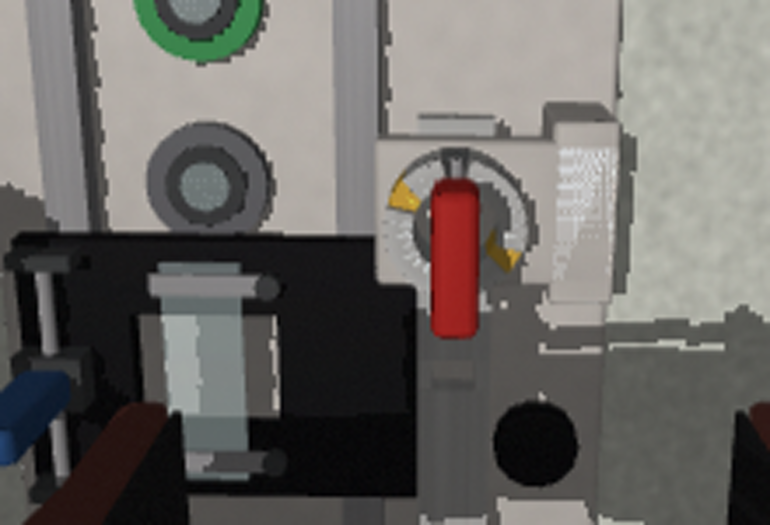

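Emit:
{"name": "arm_command", "arguments": {
  "plan": [
    [[60, 0, 0.13, -0.8, 0], [50, 0, 0, -0.8, 0], [45, 0, 0, -0.8, 0], [40, 0, 0, -0.8, 0], [40, 0, 0, -0.6, 0], [40, 0, 0, -0.43, 0], [40, 0, 0, 0, 0], [30, 0, 0, 0, 0], [20, 0, 0, 0, 0], [5, 0, 0, 0, 0], [5, 0, 0, 0, 0], [5, 0, 0, 0, 0], [5, 0, 0, 0, 0]]
  ]
}}

```text
time_s: 4.95
ee_pos: [0.6454, 0.0045, 0.0933]
ee_rot: [-2.266, -2.175, 0.001]
contact_force: [-3.8, 0.4, 6.0]
grip_width: 0.0115
```

```bash
python3 - <<'E'
from h import *
s,y=tool(); print(s["time_s"],s["ee_pos"],y,np.round(s["contact_force"],2),s["moment"],s["grip_width"])
E
```

```text
4.95 [0.64538277 0.00451323 0.09329034] -2.3715603142031734 [-3.81  0.39  5.96] [-0.07879932  0.50928145 -0.02027668] 0.01154248096989268
```

Emit:
{"name": "arm_command", "arguments": {
  "plan": [
    [[5, -0.02, 0, 0.3, 0], [5, -0.02, 0, 0.3, 0], [5, 0, 0, 0.2, 0], [5, 0, 0, 0, 0], [5, 0, 0, 0, 0]]
  ]
}}

```text
time_s: 5.58
ee_pos: [0.6447, 0.0045, 0.1157]
ee_rot: [-2.267, -2.174, 0.001]
contact_force: [5.2, -1.2, -18.5]
grip_width: 0.012
```

Force is -18.5 N, so it is at the upper end stop. I'll back off about 4 mm and twist while watching the forces.

Emit:
{"name": "arm_command", "arguments": {
  "plan": [
    [[5, 0.02, 0, -0.12, 0], [5, 0, 0, 0, 0], [5, 0, 0, 0, 0]]
  ]
}}

```text
time_s: 5.95
ee_pos: [0.645, 0.0045, 0.1132]
ee_rot: [-2.266, -2.175, 0.001]
contact_force: [0.2, -0.0, -10.7]
grip_width: 0.0117
```

Emit:
{"name": "arm_command", "arguments": {
  "plan": [
    [[5, 0, 0, 0, 0.8], [5, 0, 0, 0, 0.8], [5, 0, 0, 0, 0.8], [5, 0, 0, 0, 0.8], [5, 0, 0, 0, 0.8], [5, 0, 0, 0, 0.8], [5, 0, 0, 0, 0], [5, 0, 0, 0, 0]]
  ]
}}

```text
time_s: 6.95
ee_pos: [0.6453, 0.0045, 0.1133]
ee_rot: [-1.767, -2.598, 0.0]
contact_force: [1.6, 0.2, -9.8]
grip_width: 0.0116
```

```bash
python3 - <<'E'
from h import *
s,y=tool(); print(s["time_s"],s["ee_pos"],y,np.round(s["contact_force"],2),s["moment"],s["grip_width"])
E
```

```text
6.95 [0.64530757 0.00452137 0.11331543] 21.556693435039797 [ 1.63  0.24 -9.85] [-0.05502738 -0.21812005 -0.02251999] 0.011599132603528581
```

Emit:
{"name": "arm_command", "arguments": {
  "plan": [
    [[5, 0, 0, 0, 0.8], [5, 0, 0, 0, 0.8], [5, 0, 0, 0, 0.8], [5, 0, 0, 0, 0.8], [5, 0, 0, 0, 0.8], [5, 0, 0, 0, 0.8], [5, 0, 0, 0, 0.8], [5, 0, 0, 0, 0.8], [5, 0, 0, 0, 0.8], [5, 0, 0, 0, 0.4], [5, 0, 0, 0, 0], [5, 0, 0, 0, 0]]
  ]
}}

```text
time_s: 8.45
ee_pos: [0.6456, 0.0047, 0.1132]
ee_rot: [0.824, 3.031, 0.0]
contact_force: [1.6, 1.6, -9.5]
grip_width: 0.0117
```

```bash
python3 - <<'E'
from h import *
s,y=tool(); print(s["time_s"],s["ee_pos"],y,np.round(s["contact_force"],2),s["moment"],s["grip_width"])
E
```

```text
8.45 [0.64558845 0.00471661 0.11322065] 59.56774109266779 [ 1.64  1.62 -9.47] [ 0.18195609 -0.50964353  0.00543591] 0.011743720166927936
```

Emit:
{"name": "arm_command", "arguments": {
  "plan": [
    [[5, 0, 0, -0.1, 0], [5, 0, 0, -0.1, 0], [5, 0, 0, -0.1, 0], [5, 0, 0, 0, 0], [5, 0, 0, 0, 0]]
  ]
}}

```text
time_s: 9.07
ee_pos: [0.6457, 0.0046, 0.1047]
ee_rot: [0.823, 3.031, 0.0]
contact_force: [0.2, 1.7, -0.2]
grip_width: 0.0119
```

Seated: force ~0 at lift ≈ 0.0115–0.012. I'll release, rise, and move over the tab while turning its way.

Emit:
{"name": "arm_command", "arguments": {
  "plan": [
    [[30, 0, 0, 0, 0], [40, 0, 0, 0, 0], [40, 0, 0, 0, 0], [40, 0, 0, 0.5, 0], [40, 0, 0, 1, 0], [40, 0, 0, 1, 0.7], [40, -0.4, -0.2, 0.5, 0.7], [40, -0.8, -0.3, 0, 0.7], [40, -0.8, -0.3, 0, 0.7], [40, -0.8, -0.3, 0, 0.7], [40, -0.8, -0.3, 0, 0.7], [40, -0.8, -0.4, 0, 0.7], [40, 0, 0, 0, 0.6], [40, 0, 0, 0, 0], [40, 0, 0, 0, 0]]
  ]
}}

```text
time_s: 10.95
ee_pos: [0.5139, -0.0495, 0.1947]
ee_rot: [0.08, 3.139, -0.001]
contact_force: [0.4, -0.2, -0.3]
grip_width: 0.0402
```

```bash
python3 - <<'E'
from h import *
s,y=tool(); print(s["time_s"],s["ee_pos"],y,np.round(s["contact_force"],2),s["moment"])
c=calibration("wrist"); im=snapshot("wrist"); cv2.imwrite("pics/w3.png",im[:,:,::-1])
for n,k,z in(("red",RED,.132),("blue",BLUE,.098),("green",GREEN,.023)):
    for b in blobs(im,*k,(0,0,560,420),60)[:2]: print(n,b[:4],ray(c,b[1],b[2],z).round(4))
E
```

```text
10.95 [ 0.51394729 -0.04953119  0.19474268] 87.07945311441136 [ 0.39 -0.19 -0.29] [ 0.10503554 -0.0814431   0.03944755]
red (np.int32(75), np.float64(336.6), np.float64(369.6), [334, 358, 7, 22]) [ 0.6488 -0.0091  0.132 ]
blue (np.int32(366), np.float64(282.6), np.float64(204.4), [276, 190, 14, 29]) [ 0.5073 -0.0491  0.098 ]
blue (np.int32(159), np.float64(307.8), np.float64(394.1), [266, 392, 68, 4]) [ 0.7103 -0.0329  0.098 ]
green (np.int32(576), np.float64(387.4), np.float64(230.8), [370, 215, 37, 34]) [0.5642 0.0658 0.023 ]
```

View pics/w3.png

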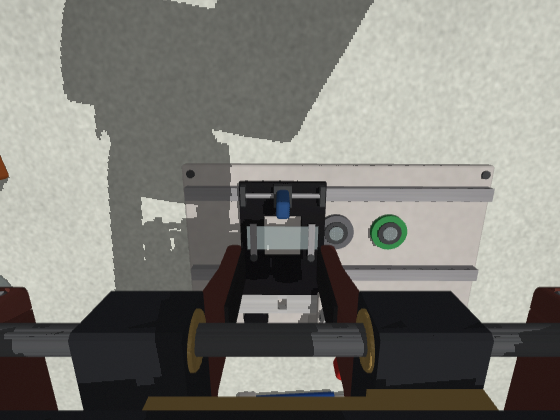

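The tab is at about (282,210), centred between the fingers. I'll descend and grip it.

Emit:
{"name": "arm_command", "arguments": {
  "plan": [
    [[40, -0.03, 0, -0.8, 0], [40, 0, 0, -0.8, 0], [40, 0, 0, -0.8, 0], [40, 0, 0, -0.8, 0], [40, 0, 0, -0.7, 0], [40, 0, 0, -0.49, 0], [40, 0, 0, 0, 0], [25, 0, 0, 0, 0], [15, 0, 0, 0, 0], [5, 0, 0, 0, 0], [5, 0, 0, 0, 0], [5, 0, 0, 0, 0]]
  ]
}}

```text
time_s: 12.5
ee_pos: [0.513, -0.0494, 0.063]
ee_rot: [0.079, 3.139, -0.0]
contact_force: [0.8, 2.1, 6.8]
grip_width: 0.0116
```

Emit:
{"name": "arm_command", "arguments": {
  "plan": [
    [[5, 0, 0.1, 0, 0], [5, 0, 0.2, 0, 0], [5, 0.02, 0.4, 0, 0], [5, 0.02, 0.4, 0, 0], [5, 0.02, 0.4, 0, 0], [5, 0.02, 0.4, 0, 0], [5, 0.02, 0.4, 0, 0], [5, 0.02, 0.4, 0, 0], [5, 0.02, 0.4, 0, 0], [5, 0.02, 0.4, 0, 0], [5, 0.01, 0.4, 0, 0], [5, 0.01, 0.15, 0, 0], [5, 0, 0, 0, 0], [5, 0, 0, 0, 0], [5, 0, 0, 0, 0]]
  ]
}}

```text
time_s: 14.38
ee_pos: [0.5195, 0.0721, 0.063]
ee_rot: [0.079, 3.138, 0.0]
contact_force: [3.6, -1.1, 6.4]
grip_width: 0.0123
```

```bash
python3 - <<'E'
from h import *
s,y=tool(); print(s["time_s"],s["ee_pos"],y,np.round(s["contact_force"],2),s["moment"])
c=calibration("wrist"); im=snapshot("wrist"); cv2.imwrite("pics/w4.png",im[:,:,::-1])
a=snapshot("side"); cv2.imwrite("pics/s4.png",cv2.resize(a[170:290,200:360,::-1],None,fx=4,fy=4,interpolation=cv2.INTER_CUBIC))
E
```

```text
14.375 [0.51948423 0.07214356 0.06298521] 87.12621215765017 [ 3.61 -1.13  6.39] [-0.19320169 -0.69564169 -0.08469547]
```

View pics/w4.png

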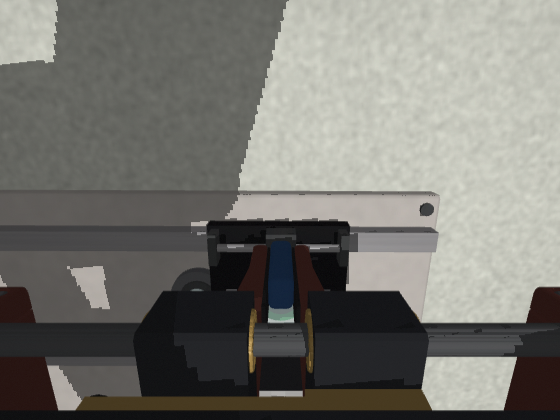

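The carriage slid over. The force suggests it is within about 1–2 mm of the station. I'll release and view from the same relative pose as before, so the tab should land on the same pixel (282.6, 204.4).

Emit:
{"name": "arm_command", "arguments": {
  "plan": [
    [[20, 0, 0, 0, 0], [40, 0, 0, 0, 0], [40, 0, 0, 0, 0], [40, 0, 0, 0.59, 0], [40, 0, 0, 0.8, 0], [40, 0, 0, 0.8, 0], [40, 0, 0, 0.8, 0], [40, 0, 0, 0.8, 0], [40, -0.02, -0.06, 0.6, 0], [40, 0, 0, 0, 0], [40, 0, 0, 0, 0], [40, 0, 0, 0, 0]]
  ]
}}

```text
time_s: 15.98
ee_pos: [0.5165, 0.0702, 0.193]
ee_rot: [-0.079, -3.139, 0.0]
contact_force: [0.1, 0.2, 0.1]
grip_width: 0.0401
```

```bash
python3 - <<'E'
from h import *
s,y=tool(); print(s["time_s"],s["ee_pos"],y,np.round(s["contact_force"],2))
c=calibration("wrist"); im=snapshot("wrist"); cv2.imwrite("pics/w5.png",im[:,:,::-1])
cv2.imwrite("pics/w5c.png",cv2.resize(im[150:290,170:430,::-1],None,fx=3,fy=3,interpolation=cv2.INTER_CUBIC))
for n,k,z in(("blue",BLUE,.098),("green",GREEN,.023),("red",RED,.132)):
    for b in blobs(im,*k,(0,0,560,420),20)[:3]: print(n,b[:4],ray(c,b[1],b[2],z).round(4))
E
```

```text
15.975 [0.51649108 0.0702293  0.19303693] 87.1224443987115 [0.1  0.15 0.09]
blue (np.int32(363), np.float64(281.3), np.float64(209.3), [275, 195, 14, 29]) [0.5133 0.0695 0.098 ]
green (np.int32(173), np.float64(282.7), np.float64(225.8), [266, 221, 33, 10]) [0.5539 0.0692 0.023 ]
red (np.int32(325), np.float64(541.2), np.float64(167.8), [530, 148, 26, 37]) [0.4822 0.2544 0.132 ]
red (np.int32(47), np.float64(541.8), np.float64(136.9), [538, 130, 11, 16]) [0.4607 0.251  0.132 ]
red (np.int32(37), np.float64(552.2), np.float64(107.3), [544, 106, 16, 6]) [0.4415 0.2544 0.132 ]
```

View pics/w5c.png

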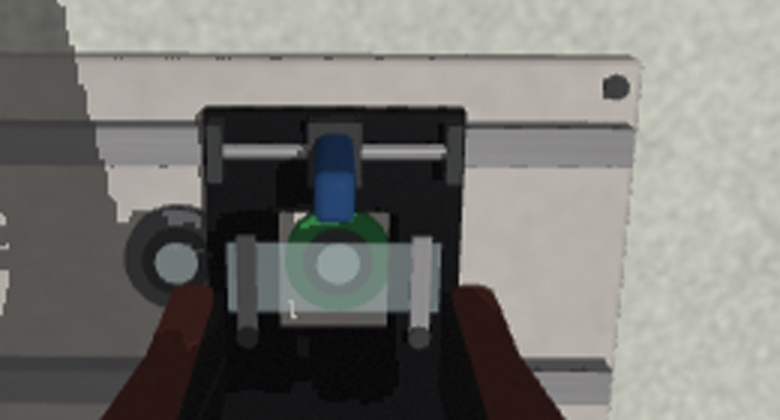

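The window frames the green objective: window centre col ≈336 and green centre ≈337 in the crop. By the rays, travel is ≈ 118.7 mm. Now back to the knob with the release pose (0.6457, 0.0046, yaw 59.6°).

Emit:
{"name": "arm_command", "arguments": {
  "plan": [
    [[40, 0.72, -0.36, 0.1, -0.92], [40, 0.72, -0.36, 0, -0.92], [40, 0.72, -0.36, 0, -0.92], [40, 0.72, -0.36, 0, -0.92], [40, 0.72, -0.36, 0, -0.92], [40, 0.71, -0.38, 0, -0.91], [40, 0, 0, 0, 0], [40, 0, 0, 0, 0], [40, 0, 0, 0, 0]]
  ]
}}

```text
time_s: 17.15
ee_pos: [0.6455, 0.0054, 0.197]
ee_rot: [-0.822, -3.031, 0.0]
contact_force: [0.6, 0.8, -0.4]
grip_width: 0.0401
```

```bash
python3 - <<'E'
from h import *
s,y=tool(); print(s["time_s"],s["ee_pos"],y,np.round(s["contact_force"],2))
c=calibration("wrist"); im=snapshot("wrist"); cv2.imwrite("pics/w6.png",im[:,:,::-1])
for b in blobs(im,*RED,(100,100,460,300),60)[:2]: print(b[:4],ray(c,b[1],b[2],.132).round(4))
E
```

```text
17.15 [0.64548586 0.00539852 0.19695142] 59.65131937067107 [ 0.57  0.78 -0.35]
(np.int32(761), np.float64(280.0), np.float64(220.6), [173, 95, 15, 52]) [0.6429 0.0052 0.132 ]
```

View pics/w6.png

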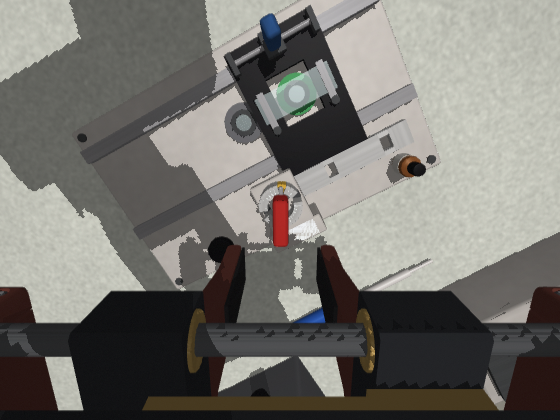

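The knob stayed parked and twisted, vertical at (280,220) and centred between the fingers. The lens cap and oil bottle are untouched. I'll descend and grip.

Emit:
{"name": "arm_command", "arguments": {
  "plan": [
    [[40, 0, -0.03, -0.8, 0], [40, 0, 0, -0.8, 0], [40, 0, 0, -0.8, 0], [40, 0, 0, -0.67, 0], [40, 0, 0, 0, 0], [30, 0, 0, 0, 0], [15, 0, 0, 0, 0], [5, 0, 0, 0, 0], [5, 0, 0, 0, 0], [5, 0, 0, 0, 0]]
  ]
}}

```text
time_s: 18.45
ee_pos: [0.6472, 0.0039, 0.1057]
ee_rot: [0.824, 3.03, 0.0]
contact_force: [0.4, 0.4, 4.1]
grip_width: 0.0118
```

Emit:
{"name": "arm_command", "arguments": {
  "plan": [
    [[5, 0, 0, 0.12, 0], [5, 0, 0, 0.12, 0], [5, 0, 0, 0, 0], [5, 0, 0, 0, 0]]
  ]
}}

```text
time_s: 18.95
ee_pos: [0.6468, 0.004, 0.1118]
ee_rot: [0.824, 3.031, 0.0]
contact_force: [5.3, 1.7, -10.5]
grip_width: 0.012
```

Emit:
{"name": "arm_command", "arguments": {
  "plan": [
    [[5, 0, 0, 0.03, -0.8], [5, 0, 0, 0, -0.8], [5, 0, 0, 0, -0.8], [5, 0, 0, 0, -0.8], [5, 0, 0, 0, -0.8], [5, 0, 0, 0, -0.8], [5, 0, 0, 0, -0.8], [5, 0, 0, 0, -0.8], [5, 0, 0, 0, -0.8], [5, 0, 0, 0, -0.8], [5, 0, 0, 0, -0.8], [5, 0, 0, 0, -0.8], [5, 0, 0, 0, -0.8], [5, 0, 0, 0, -0.8], [5, 0, 0, 0, -0.8], [5, 0, 0, 0, -0.4], [5, 0, 0, 0, 0], [5, 0, 0, 0, 0]]
  ]
}}

```text
time_s: 21.2
ee_pos: [0.6452, 0.0033, 0.1125]
ee_rot: [-2.266, -2.174, 0.004]
contact_force: [-1.0, -4.9, -10.3]
grip_width: 0.0116
```

```bash
python3 - <<'E'
from h import *
s,y=tool(); print(s["time_s"],s["ee_pos"],y,np.round(s["contact_force"],2),s["moment"],s["grip_width"])
E
```

```text
21.2 [0.64521334 0.00326124 0.11253758] -2.368821662902478 [ -0.98  -4.86 -10.28] [-1.10069357  0.041681   -0.01744485] 0.011597846519758615
```

Emit:
{"name": "arm_command", "arguments": {
  "plan": [
    [[5, 0, 0, -0.12, 0], [5, 0, 0, -0.12, 0], [5, 0, 0, -0.12, 0], [5, 0, 0, -0.12, 0], [5, 0, 0, -0.12, 0], [5, 0, 0, -0.05, 0], [5, 0, 0, 0, 0], [5, 0, 0, 0, 0]]
  ]
}}

```text
time_s: 22.2
ee_pos: [0.6454, 0.0032, 0.0947]
ee_rot: [-2.267, -2.174, 0.004]
contact_force: [-4.2, -4.9, 0.5]
grip_width: 0.0117
```

Emit:
{"name": "arm_command", "arguments": {
  "plan": [
    [[5, 0, 0, -0.05, 0], [5, 0, 0, 0, 0], [5, 0, 0, 0, 0]]
  ]
}}

```text
time_s: 22.58
ee_pos: [0.6456, 0.0033, 0.0946]
ee_rot: [-2.267, -2.175, 0.003]
contact_force: [-7.9, -5.7, 10.1]
grip_width: 0.0117
```

Rigid stop at lift 0, so the pin is at its bottom. I'll release, rise to the earlier reference pose and compare the knob.

Emit:
{"name": "arm_command", "arguments": {
  "plan": [
    [[20, 0, 0, 0, 0], [40, 0, 0, 0, 0], [40, 0, 0, 0, 0], [40, 0, 0, 0.4, 0], [40, 0, 0, 0.8, 0], [40, 0, 0, 0.8, 0], [40, 0, 0, 0.8, 0], [40, 0, 0, 0.8, 0], [40, 0, -0.1, 0.6, 0], [40, 0, 0, 0, 0], [40, 0, 0, 0, 0], [40, 0, 0, 0, 0]]
  ]
}}

```text
time_s: 24.08
ee_pos: [0.6459, 0.001, 0.2169]
ee_rot: [-2.267, -2.173, 0.002]
contact_force: [-0.9, 0.8, -0.4]
grip_width: 0.0403
```

```bash
python3 - <<'E'
from h import *
s,y=tool(); print(s["time_s"],s["ee_pos"],y,np.round(s["contact_force"],2))
c=calibration("wrist"); im=snapshot("wrist"); cv2.imwrite("pics/w7.png",im[:,:,::-1])
cv2.imwrite("pics/w7c.png",cv2.resize(im[60:280,150:370,::-1],None,fx=2.5,fy=2.5,interpolation=cv2.INTER_CUBIC))
for b in blobs(im,*RED,(100,100,400,300),60)[:2]: print(b[:4],ray(c,b[1],b[2],.12).round(4))
E
```

```text
24.075 [0.64585862 0.00096446 0.21689282] -2.4272664230244896 [-0.85  0.78 -0.4 ]
(np.int32(622), np.float64(279.6), np.float64(205.3), [173, 82, 14, 47]) [0.6459 0.0059 0.12  ]
```

View pics/w7c.png

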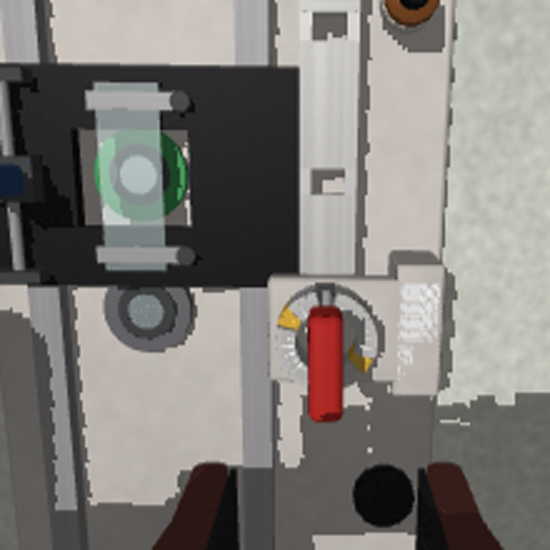

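The knob's ray point is identical to the pin-down reference (0.6459, 0.0059), so the pin is fully in, and green is centred in the window. Next, the tab.

Emit:
{"name": "arm_command", "arguments": {
  "plan": [
    [[40, -0.3, 0.15, 0, 1], [40, -0.3, 0.15, 0, 1], [40, -0.3, 0.15, 0, 1], [40, -0.3, 0.15, 0, 1], [40, -0.3, 0.15, 0, 1], [40, -0.3, 0.15, 0, 1], [40, -0.3, 0.15, 0, 1], [40, -0.3, 0.15, 0, 1], [40, -0.3, 0.15, 0, 1], [40, -0.3, 0.15, 0, 1], [40, -0.3, 0.15, 0, 1], [40, -0.3, 0.15, 0, 1], [40, -0.3, 0.15, 0, 1], [40, -0.3, 0.15, -0.2, 1], [40, -0.06, 0.15, -0.2, 1], [40, 0, 0.05, -0.2, 1], [40, 0, 0, -0.1, 1], [40, 0, 0, 0, 0.9], [40, 0, 0, 0, 0], [40, 0, 0, 0, 0]]
  ]
}}

```text
time_s: 26.62
ee_pos: [0.5187, 0.0699, 0.1969]
ee_rot: [-0.083, -3.14, 0.0]
contact_force: [0.6, 0.2, -0.4]
grip_width: 0.0398
```

```bash
python3 - <<'E'
from h import *
s,y=tool(); print(s["time_s"],s["ee_pos"],y,np.round(s["contact_force"],2))
c=calibration("wrist"); im=snapshot("wrist"); cv2.imwrite("pics/w8.png",im[:,:,::-1])
for b in blobs(im,*BLUE,(100,100,460,300),60)[:2]: print(b[:4],ray(c,b[1],b[2],.098).round(4))
E
```

```text
26.625 [0.51867587 0.06993589 0.1968955 ] 86.98845927629611 [ 0.64  0.16 -0.39]
(np.int32(345), np.float64(281.9), np.float64(205.8), [175, 92, 14, 28]) [0.5137 0.0698 0.098 ]
```

Emit:
{"name": "arm_command", "arguments": {
  "plan": [
    [[40, 0, 0, -0.8, 0], [40, 0, 0, -0.8, 0], [40, 0, 0, -0.8, 0], [40, 0, 0, -0.8, 0], [40, 0, 0, -0.76, 0], [40, 0, 0, -0.5, 0], [40, 0, 0, 0, 0], [25, 0, 0, 0, 0], [15, 0, 0, 0, 0], [5, 0, 0, 0, 0], [5, 0, 0, 0, 0], [5, 0, 0, 0, 0]]
  ]
}}

```text
time_s: 28.18
ee_pos: [0.5193, 0.07, 0.0639]
ee_rot: [0.08, 3.139, 0.0]
contact_force: [-0.4, 1.0, 6.5]
grip_width: 0.0118
```

Emit:
{"name": "arm_command", "arguments": {
  "plan": [
    [[5, 0, -0.1, 0, 0], [5, 0, -0.1, 0, 0], [5, 0, -0.1, 0, 0], [5, 0, 0, 0, 0]]
  ]
}}

```text
time_s: 28.68
ee_pos: [0.5189, 0.0621, 0.0639]
ee_rot: [0.082, 3.14, 0.003]
contact_force: [-1.1, 5.8, 7.7]
grip_width: 0.0119
```

Emit:
{"name": "arm_command", "arguments": {
  "plan": [
    [[5, 0, -0.08, 0, 0], [5, 0, -0.09, 0, 0], [5, 0, 0, 0, 0]]
  ]
}}

```text
time_s: 29.05
ee_pos: [0.5187, 0.0577, 0.0639]
ee_rot: [0.083, 3.14, 0.005]
contact_force: [-2.1, 11.0, 7.6]
grip_width: 0.0119
```

Emit:
{"name": "arm_command", "arguments": {
  "plan": [
    [[5, 0, 0, 0, 0], [5, 0, 0, 0, 0], [5, 0, 0, 0, 0], [5, 0, 0, 0, 0]]
  ]
}}

```text
time_s: 29.55
ee_pos: [0.5187, 0.0579, 0.0639]
ee_rot: [0.082, 3.14, 0.005]
contact_force: [-1.6, 9.0, 7.2]
grip_width: 0.012
```

Emit:
{"name": "arm_command", "arguments": {
  "plan": [
    [[5, 0, 0.1, 0, 0], [5, 0, 0.1, 0, 0], [5, 0, 0.1, 0, 0], [5, 0, 0.1, 0, 0], [5, 0, 0.02, 0, 0], [5, 0, 0, 0, 0], [5, 0, 0, 0, 0]]
  ]
}}

```text
time_s: 30.42
ee_pos: [0.5192, 0.0687, 0.0639]
ee_rot: [0.08, 3.14, 0.001]
contact_force: [-0.8, 1.8, 6.3]
grip_width: 0.0117
```

The tug held at 9–11 N for about 0.65 s without yielding. I'll release and retreat.

Emit:
{"name": "arm_command", "arguments": {
  "plan": [
    [[20, 0, 0, 0, 0], [40, 0, 0, 0, 0], [40, 0, 0, 0, 0], [40, 0, 0, 0.5, 0], [40, 0, 0, 0.8, 0], [40, 0, 0, 0.8, 0], [40, 0, 0, 0.8, 0], [40, 0, 0, 0.8, 0], [40, -0.2, 0, 0.8, 0], [40, -0.4, 0, 0.8, 0], [40, -0.4, 0, 0, 0], [40, 0, 0, 0, 0], [40, 0, 0, 0, 0], [40, 0, 0, 0, 0]]
  ]
}}

```text
time_s: 32.17
ee_pos: [0.4888, 0.0683, 0.2216]
ee_rot: [-0.08, -3.139, 0.0]
contact_force: [-0.7, -0.6, 0.2]
grip_width: 0.0398
```

```bash
python3 - <<'E'
from h import *
s,y=tool(); print(s["time_s"],s["ee_pos"],y,np.round(s["contact_force"],2))
c=calibration("wrist"); im=snapshot("wrist"); cv2.imwrite("pics/w9.png",im[:,:,::-1])
for n,k,z in(("blue",BLUE,.098),("red",RED,.12),("green",GREEN,.023)):
    for b in blobs(im,*k,(100,100,460,420),40)[:2]: print(n,b[:4],ray(c,b[1],b[2],z).round(4))
t=snapshot("top"); w=cv2.imread("pics/top0.png")
cv2.imwrite("pics/fin.png",np.hstack([cv2.resize(im[140:420,140:440,::-1],(420,392)),cv2.resize(t[150:300,210:350,::-1],(366,392))]))
E
```

```text
32.175 [0.48876128 0.06834928 0.22159011] 87.0721359540266 [-0.68 -0.57  0.19]
blue (np.int32(305), np.float64(284.6), np.float64(227.1), [179, 113, 12, 28]) [0.5117 0.0695 0.098 ]
red (np.int32(205), np.float64(234.8), np.float64(361.5), [124, 257, 22, 10]) [0.6446 0.0128 0.12  ]
green (np.int32(63), np.float64(294.9), np.float64(240.1), [190, 136, 11, 9]) [0.5552 0.0809 0.023 ]
green (np.int32(53), np.float64(274.6), np.float64(239.9), [170, 136, 9, 8]) [0.5538 0.0562 0.023 ]
```

View pics/fin.png

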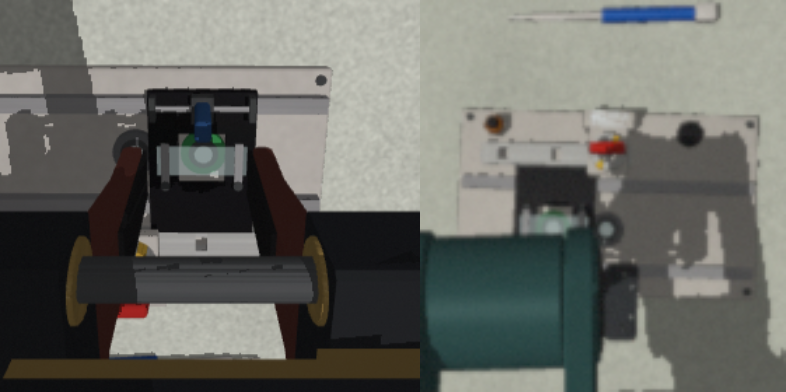

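The carriage stays at the green station: the tab is back at y = 0.0695, the same as before the tug. The knob is at twist 0, and the bottle, cap and pipette are where they were.

```bash
python3 -c "
from bench import ticket; print(ticket.hand_in())"
```

```text
the job is handed in; nothing more can be done
None
```

The job is done and handed in at about 32 s; no verdict was reported.

- **Knob parked:** I lifted it to about 20 mm, briefly touching its upper stop at 18.5 N. I then twisted it 62° and lowered it into the yellow notch. Released, it was still parked when I came back to it.
- **Carriage moved:** I slid it by the blue tab to the green (far, 120 mm) station. The camera put the travel at about 118.7 mm, with the window centred on the green objective.
- **Pin dropped:** I twisted the knob back and it went down to a rigid stop at lift 0. After I let go, the camera put the knob at exactly the same point as in the first pin-down view.
- **Lock check:** I pulled the tab toward the loading end at 9–11 N for about 0.6 s, and it held. After release the tab read y = 69.5 mm, against 69.8 mm before the tug, which is within measurement error.
- **Final look:** Both handles are free, the gripper is clear, and the lens cap, oil bottle and pipette are where they were. I did not re-check the tube rack, tip box, media bottle or dish stack, but the arm never went near them after the start.
- **Disagreements:** Single camera views differed by 2–4 mm, so I took the knob position from where the gripper closed on it. The force reading also showed about 6–7 N upward while gripping the tab, and I did not find the cause.

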